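Unlatch and hold up the mould clamp bar on the indexing turntable

ROBOT

A 6-joint arm with a two-finger parallel gripper is mounted at the origin on the work surface. World frame = base frame: x ahead of the robot, y to its left, z up, the work surface at z = 0. Lengths are in m, angles in rad, forces in N, time in s.
With the tool pointing down it reaches from about 0.275 to 0.75 m from the base axis. Payload 10.2 kg.
Tool frame: the origin (TCP) lies between the finger pads; the fingertips stand 25 mm ahead of it and the grasp point (between the pads) lies 6 mm ahead of it; z points along the fingers, y is the direction in which the jaws open and shut (so a half turn about z gives the same grasp; the last joint's range is limited). The gripper opens to 85 mm and grips with 20 to 120 N. Pads are 22 mm wide; open, the fingers measure 114 mm over their backs; the gripper's body (76 mm by 85 mm) begins 54 mm behind the grasp point. The pads swing forward as they close: fully open they stand 13 mm farther back than shut.
Start: joints at [-1.563, 0.313, 1.498, -0, 1.331, -0.223], TCP at [0.12, -0.511, 0.256] pointing down, gripper open.
Joint ranges: [-2.94, 2.94], [-0.97, 2.17], [0.19, 2.56], [-1.23, 4.37], [0.02, 3.11], [-2.88, 2.88]. Speed limits (rad/s): [2.39, 2.39, 3.01, 3.14, 3.14, 3.14].

INTERFACE

Orientations are given as a rotation vector (axis times angle).
In Python, from rig import env gives the robot as it stands.
- The arm moves only by the tool carry_out, never from a script. Its arguments are lists of equal length, an entry for each row: "offset": the shift along the tool's x, y, z in cm, a list of three; "dr": the turn, a rotation vector about the tool's x, y, z in degrees, a list of three. A call has 1 to 5 rows; each row shifts and turns the pose as measured when the row begins, along the tool's axes as they then stand; what a row does not reach is not made up. A row lasts 1/12 s, in which the tool goes at most 41.7 mm and 7.16 degrees, less where a joint would pass 70% of its speed; a pose out of reach is approached as far as the arm can. A call is refused whole if a number of a shift passes 4.17 or a number of a turn 7.16, either way. A call with a gripper value outside its range is refused whole. "gripper" is the gripper command: -1 is fully open, 1 is shut, values between are in proportion, set as the call begins (left out, the last holds). The fingers move at their own pace and stop on an object; "squeeze" is the grip in N (left out, the last holds). Time passes only in rows, so rows that do not move let the fingers close. It gives the time, the measured TCP pose, the force and the opening at its end, in the units of the state.
- env.read_state(): the state, without advancing time (a new reading comes with each control period).
- env.read_camera(name): name is "scene" or "top" or "wrist"; returns the picture (384x512x3 uint8, red, green, blue); there is no depth.
- env.get_calibration(name): a dict with "fx", "fy", "cx", "cy" (pixels), "rvec" (rotation vector, rad) and "tvec" (3), from world to camera coordinates, as OpenCV has them. Camera axes: x right, y down, z forward; pixel columns grow to the right and rows downward; lengths in m; the calibration is good to about 2 mm. A picture is of the moment at which its call begins: read the wrist's pose just before it. get_calibration takes no time and is no camera call; for the wrist camera it gives the pose at the moment of the call.
- env.hand_in(): hands the job in, once; it reports no verdict.
The state is a dict: "t": time; "q": joint angles; "qd": joint speeds; "joint_efforts": joint torques, N m; "eef_pos": TCP position; "tool_rot": TCP orientation; "contact_force": force on the tool from outside, world axes, zero at the start; "wrist_torque": the same for the moment, N m; "finger_gap": finger opening in m.
Only numpy, scipy, OpenCV 4.12 (cv2) and the standard library are available. Lean on these libraries where they do the work, as an engineer would, in place of code of your own. Each camera call takes 0.05 s, during which the arm holds its last target. There are 200 camera calls.

TASK

Turn the turntable with the plaster mould counter-clockwise (seen from above) by its upright peg until it clicks into its detent. Then pull the spring latch at the free end of the hold-down bar sideways, away from the bar, lift the bar off its ball to about 30 degrees, and finish while still holding it up there, still, with the gripper, so that the mould can be taken out. Leave the pots standing around it alone.

Things in the scene. Friction and masses are not known exactly. Their poses are not given: they have to be found in the camera images.
- base: fixed base; origin on the bench on the turntable's vertical axis, z up. +x: where the bar's free end points when in the detent; +y: 90 degrees left of that. Foot 236 mm across; a detent block 46 mm high stands 170 to 195 mm from the axis at the right. Aluminium disc on it 278 mm across, top 50 mm above the bench; plaster mould 100 x 100 mm fixed on its middle, top 104 mm above the bench.
- turntable (a joint): disc angle in rad, growing counter-clockwise from above; 0 = in the detent. Starts at -1.1 to -0.5. Needs 0.1 N m to turn, about 1 N m from -0.12 to -0.06 to get over the detent pin; past -0.045 it drops in by itself. Hard stop at +0.02, which also bears the sideways pull on the latch. Stays where it is left.
- peg_grip (a point): on the axis of the upright round wooden peg near the disc's rim: 18 mm diameter, from 50 to 125 mm above the bench, 125 mm from the turntable axis; this point is 105 mm above the bench. In the detent the peg is on the base's +y side; the bar's free end is always 90 degrees clockwise of it. Axes turn with the disc: z up, y away from the turntable axis.
- tongue (a joint): angle of the steel hold-down bar about its hinge in rad; 0 = down on the mould and over the ball, growing as the free end rises; range 0 to 1.2. It falls shut by its own weight (bar, coupler and latch 0.5 to 0.8 kg) if let go. Locked at 0 until the latch is pulled more than 7 mm.
- bar_hinge (a point): on the hinge axis of the bar, 118 mm above the bench, 95 mm from the turntable axis on the side away from the ball. Axes move with the bar: x along the bar to its free end, y sideways (to the latch side, along the hinge axis), z square to the bar (up when it lies down).
- coupler: the hold-down bar and all it carries: dark steel flat 26 mm wide, 12 mm thick, from the hinge over the mould to the coupler, a housing 52 mm long, 46 mm wide, centred 190 mm from the hinge, top 137 mm above the bench when down, covering a 32 mm steel ball on a post. Origin and axes as bar_hinge.
- latch (a joint): sideways pull of the latch in m; 0 = home (its bolt is hooked under the ball), 0.014 = fully pulled, to a stop. A spring returns it: 4.5 N at the start, 11 N fully pulled. Free of the ball above 0.0075.
- latch_grip (a point): upper middle of the latch, an upright steel plate 30 mm (along the bar) x 12 mm (sideways) beside the coupler, top 190 mm, this point 168 mm above the bench with the bar down. Pinch it from above across its 12 mm, fingertips above the housing. It pulls to +y, away from the bar, and tilts with the bar: at x 190, y 35, z 50 mm from bar_hinge when home. Axes as bar_hinge.
- vase: loose dark bud vase, 76 mm across, 110 mm high, beside the turntable; origin under its middle.
- cup: loose white cup, 74 mm across, 95 mm high; origin under its middle.
- bowl: loose dark small bowl, 90 mm across, 45 mm high; origin under its middle.

How it is judged:
By the outcome, as a careful person would: the job done as asked, in the order asked, and still so for the second after the job is handed in, while the arm keeps its last pose, push and grip.
It also fails if it takes over 51 s, if anything falls off the work surface, if the arm or the gripper's body presses on something with over 40 N, if the wrist force passes 120 N, or if a joint passes its speed limit or range.

## Working session

There is one attempt and no reset: what is moved stays moved. The work goes in short steps, Python scripts to look and compute and a tool call to move; the robot and the scene stay as the last step left them, time stands still between calls to the robot, and variables do not carry over. Pictures are saved under pics/ and viewed, about 8 in all and at most 12, crops included, and the job is handed in when it is done.

Besides the shell and the picture viewer there is one more tool, called after "Request:" by a JSON object that holds its "method" and its "body", one argument or row to a line. carry_out: Moves the arm, as the interface text tells. Its arguments: {"type":"object","properties":{"offset":{"type":"array","items":{"type":"array","items":{"type":"number"}}},"dr":{"type":"array","items":{"type":"array","items":{"type":"number"}}},"gripper":{"type":"number"},"squeeze":{"type":"number"}},"required":["offset","dr"]}

```bash
mkdir -p pics; ls; python3 - <<'E'
from rig import env
import cv2
for n in("scene","top"):
    cv2.imwrite(f"pics/{n}0.png",cv2.cvtColor(env.read_camera(n),cv2.COLOR_RGB2BGR)); print(n,env.get_calibration(n))
s=env.read_state(); print(s)
E
```

```text
pics
scene {'fx': 346.76561112524547, 'fy': 346.76561112524547, 'cx': 260.37303516341143, 'cy': 191.68008011836744, 'rvec': array([ 2.26807365,  0.57879815, -0.22489168]), 'tvec': array([-0.4482121 , -0.05917132,  0.95577187])}
top {'fx': 356.11907560627185, 'fy': 356.11907560627185, 'cx': 251.0639348500292, 'cy': 197.58462310910437, 'rvec': array([ 2.16452652, -2.19725009,  0.1141233 ]), 'tvec': array([0.01549453, 0.48729086, 0.79875331])}
{'t': 0.1, 'q': array([-1.56342762e+00,  3.13370864e-01,  1.49837789e+00,  5.63016601e-06,
        1.33099064e+00, -2.23367268e-01]), 'qd': array([ 4.70313482e-04, -3.75557351e-04, -1.07516619e-03, -5.67124852e-04,
        1.56498927e-03,  2.72591257e-05]), 'joint_efforts': array([ 1.44217029e-03, -4.12903762e+01, -2.60142750e+01, -2.07469852e-04,
        3.03396781e-03, -1.54386959e-05]), 'eef_pos': array([ 0.12006896, -0.51087366,  0.25579783]), 'tool_rot': array([-3.11957724e+00, -3.61502496e-01, -2.02625983e-04]), 'contact_force': array([-0.29276844, -0.33610292,  0.03956962]), 'wrist_torque': array([-0.01445864,  0.00348376, -0.00440549]), 'finger_gap': 0.08516149447119514}
```

View pics/top0.png

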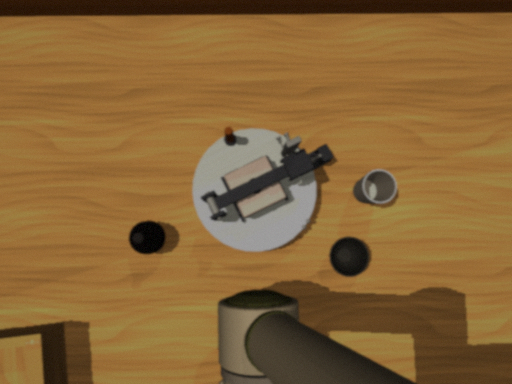

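View pics/scene0.png

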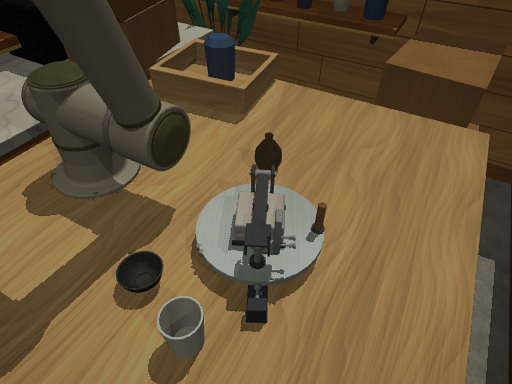

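The top view shows the disc at about (255,190) px, the bar pointing right and up, the peg at about (230,135), the latch at about (290,143), the vase at (147,237), the bowl at (350,256) and the cup at (380,187). The scene view agrees.

```bash
cat > h.py <<'E'
import numpy as np, cv2
from scipy.spatial.transform import Rotation as R
from rig import env
def ray(n,p,z,c=None):
    c=c or env.get_calibration(n); Rm=cv2.Rodrigues(c["rvec"])[0]
    o=-Rm.T@c["tvec"]; p=np.atleast_2d(p).astype(float)
    d=np.c_[(p[:,0]-c["cx"])/c["fx"],(p[:,1]-c["cy"])/c["fy"],np.ones(len(p))]@Rm
    return o+d*((z-o[2])/d[:,2])[:,None]
def rel(p,Rt=None):
    "target world TCP pos -> shift in tool axes, cm"
    s=env.read_state(); return R.from_rotvec(s["tool_rot"]).inv().apply(np.array(p)-s["eef_pos"])*100
E
python3 - <<'E'
from h import *
im=cv2.imread("pics/top0.png"); hsv=cv2.cvtColor(im,cv2.COLOR_BGR2HSV)
m=((hsv[...,1]<50)&(hsv[...,2]>90)).astype(np.uint8); m[:120]=0;m[256:]=0;m[:,:185]=0;m[:,325:]=0
c=max(cv2.findContours(m,0,1)[0],key=cv2.contourArea); h=cv2.convexHull(c)
P=ray("top",h[:,0],.05)[:,:2]
# circle with known radius .139
from scipy.optimize import least_squares
r=least_squares(lambda x:np.hypot(*(P-x).T)-.139,P.mean(0),loss="soft_l1",f_scale=.002); C=r.x
print("C",C,np.abs(r.fun).mean(),(np.hypot(*(P-C).T)).round(3))
o=((hsv[...,0]<14)&(hsv[...,1]>150)).astype(np.uint8); o[:120]=0;o[150:]=0;o[:,:215]=0;o[:,245:]=0
ys,xs=np.nonzero(o);print(xs.mean(),ys.mean(),len(xs))
for nm,p,z in (("peg",(229.5,130),.125),("bar hinge",(212,204),.118),("coup",(300,164),.137),("block",(322,155),.046),("latch",(290,142),.19),("vase",(147,237),.06),("bowl",(350,256),.045),("cup",(379,187),.095)):
    w=ray("top",p,z)[0]; d=w[:2]-C; print(nm,w.round(3),"r",np.hypot(*d).round(3),"ang",np.degrees(np.arctan2(d[1],d[0])).round(1))
cr=cv2.resize(im[115:275,120:410],None,fx=2.7,fy=2.7,interpolation=2); cv2.imwrite("pics/c.png",cr)
E
```

```text
C [ 5.05336968e-01 -4.40764354e-04] 0.001737987952233944 [0.136 0.136 0.143 0.151 0.151 0.136 0.137 0.137 0.137 0.137 0.137 0.138
 0.138 0.138 0.138 0.138 0.138 0.138 0.138 0.138 0.138 0.138 0.139 0.139
 0.138 0.139 0.139 0.139 0.139 0.139 0.139 0.139 0.139 0.139 0.138 0.138
 0.138 0.138 0.138 0.138 0.137 0.137 0.137 0.136 0.137 0.136]
228.78082191780823 133.93150684931507 73
peg [0.618 0.052 0.125] r 0.124 ang 24.9
bar hinge [0.467 0.089 0.118] r 0.097 ang 113.3
coup [ 0.543 -0.089  0.137] r 0.096 ang -67.0
block [ 0.58  -0.154  0.046] r 0.171 ang -64.1
latch [ 0.575 -0.064  0.19 ] r 0.094 ang -42.2
vase [0.401 0.236 0.06 ] r 0.258 ang 113.7
bowl [ 0.352 -0.209  0.045] r 0.258 ang -126.3
cup [ 0.499 -0.262  0.095] r 0.261 ang -91.3
```

View pics/c.png

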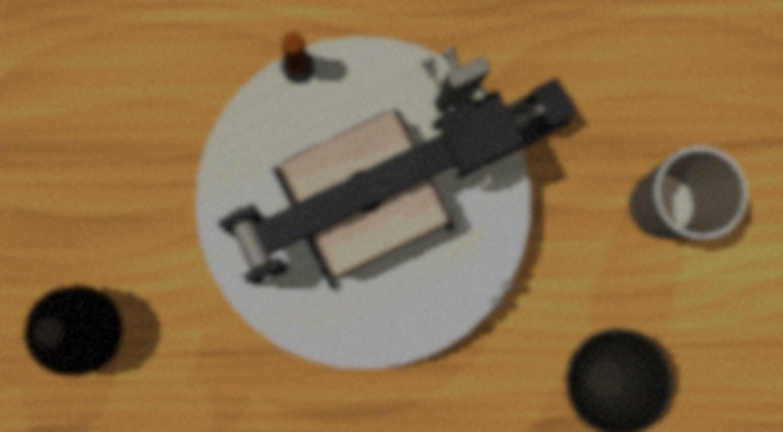

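Request:
{"method": "carry_out", "body": {
  "offset": [
    [3.3,-2.3,0],
    [3.3,-2.3,0],
    [3.3,-2.3,0],
    [3.3,-2.3,0],
    [3.3,-2.3,0]
  ],
  "dr": [
    [0,0,0],
    [0,0,0],
    [0,0,0],
    [0,0,0],
    [0,0,0]
  ],
  "gripper": -1
}}

```text
t: 0.52
eef_pos: [0.2543, -0.3596, 0.2531]
tool_rot: [-3.118, -0.344, 0.002]
contact_force: [0.8, 0.1, 0.3]
finger_gap: 0.0854
```

Request:
{"method": "carry_out", "body": {
  "offset": [
    [3.3,-2.3,0],
    [3.3,-2.3,0],
    [3.3,-2.3,0],
    [3.3,-2.3,0],
    [3.3,-2.3,0]
  ],
  "dr": [
    [0,0,0],
    [0,0,0],
    [0,0,0],
    [0,0,0],
    [0,0,0]
  ]
}}

```text
t: 0.93
eef_pos: [0.393, -0.2038, 0.2531]
tool_rot: [-3.117, -0.341, 0.002]
contact_force: [-0.1, -1.1, 0.3]
finger_gap: 0.0854
```

Request:
{"method": "carry_out", "body": {
  "offset": [
    [3.3,-2.3,0],
    [3.3,-2.3,0],
    [3.3,-2.3,0],
    [3.3,-2.3,0],
    [3.3,-2.3,0]
  ],
  "dr": [
    [0,0,0],
    [0,0,0],
    [0,0,0],
    [0,0,0],
    [0,0,0]
  ]
}}

```text
t: 1.35
eef_pos: [0.5317, -0.0481, 0.253]
tool_rot: [-3.117, -0.342, 0.004]
contact_force: [0.5, -0.5, -0.8]
finger_gap: 0.0851
```

Request:
{"method": "carry_out", "body": {
  "offset": [
    [2.7,-2.0,0],
    [2.7,-2.0,0],
    [2.7,-2.0,0],
    [2.7,-2.0,0],
    [0,0,0]
  ],
  "dr": [
    [0,0,0],
    [0,0,0],
    [0,0,0],
    [0,0,-6],
    [0,0,-6]
  ]
}}

```text
t: 1.77
eef_pos: [0.625, 0.0659, 0.25]
tool_rot: [-3.058, -0.682, 0.008]
contact_force: [-0.6, -0.3, -1.0]
finger_gap: 0.0855
```

```bash
python3 - <<'E'
from h import *
s=env.read_state(); c=env.get_calibration("wrist"); im=env.read_camera("wrist"); cv2.imwrite("pics/w1.png",im[...,::-1])
print(s["eef_pos"],s["tool_rot"],R.from_rotvec(s["tool_rot"]).as_matrix().round(3)[:,0],rel([.619,.051,.109]),s["q"])
Rm=cv2.Rodrigues(c["rvec"])[0]; p=Rm@np.array([.619,.051,.125])+c["tvec"]; print(p[:2]/p[2]*c["fx"]+[c["cx"],c["cy"]])
E
```

```text
[0.62503357 0.06585577 0.24995933] [-3.05789436 -0.68185486  0.00796578] [ 0.905  0.425 -0.003] [-0.96234731  1.10350343 14.08668814] [-0.08363379  0.55408726  1.15721809  0.00674047  1.43770702  1.04745794]
[269.30276462 202.52692661]
```

View pics/w1.png

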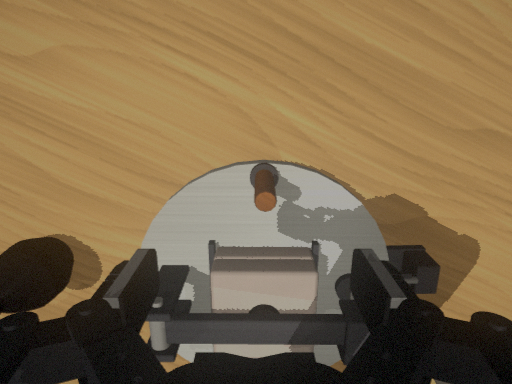

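The wrist view shows the peg top at (265,200) px and its foot at (264,175), with the bar lying across the picture; predicted for the top was (269,202).

```bash
python3 - <<'E'
from h import *
p=ray("wrist",(265,201),.125)[0]; C=np.array([.5053,-.0004]); d=p[:2]-C
print(p,np.hypot(*d),np.degrees(np.arctan2(d[1],d[0])),rel([p[0],p[1],.109]))
E
```

```text
[0.61765495 0.05278202 0.125     ] 0.12430592032664665 25.33003794615774 [-1.00711792  0.88478322 14.08887625]
```

Request:
{"method": "carry_out", "body": {
  "offset": [
    [-1.0,0.9,1.0],
    [0,0,3.5],
    [0,0,3.5],
    [0,0,3.5],
    [0,0,2.4]
  ],
  "dr": [
    [0,0,0],
    [0,0,0],
    [0,0,0],
    [0,0,0],
    [0,0,0]
  ]
}}

```text
t: 2.23
eef_pos: [0.6192, 0.0506, 0.1113]
tool_rot: [-3.064, -0.676, -0.006]
contact_force: [-0.3, -0.6, -1.4]
finger_gap: 0.0849
```

```bash
python3 - <<'E'
from h import *
print(rel([.6177,.0528,.109]),env.read_state()["contact_force"])
E
```

```text
[-0.04666068 -0.26411718  0.22835202] [-0.25001842 -0.58991004 -1.44445383]
```

Request:
{"method": "carry_out", "body": {
  "offset": [
    [0,-0.25,0.15],
    [0,0,0],
    [0,0,0],
    [0,0,0],
    [0,0,0]
  ],
  "dr": [
    [0,0,0],
    [0,0,0],
    [0,0,0],
    [0,0,0],
    [0,0,0]
  ],
  "gripper": 1,
  "squeeze": 25
}}

```text
t: 2.65
eef_pos: [0.6161, 0.0513, 0.1088]
tool_rot: [-3.066, -0.663, 0.002]
contact_force: [-0.6, 0.5, 0.4]
finger_gap: 0.0257
```

Request:
{"method": "carry_out", "body": {
  "offset": [
    [0,0,0],
    [0,0,0],
    [0,0,0],
    [0,0,0],
    [0,0,0]
  ],
  "dr": [
    [0,0,0],
    [0,0,0],
    [0,0,0],
    [0,0,0],
    [0,0,0]
  ]
}}

```text
t: 3.07
eef_pos: [0.6164, 0.0512, 0.1097]
tool_rot: [-3.067, -0.662, 0.0]
contact_force: [1.6, 0.1, -5.7]
finger_gap: 0.0171
```

Request:
{"method": "carry_out", "body": {
  "offset": [
    [-0.05,-1.1,0],
    [-0.05,-1.1,0],
    [-0.05,-1.1,0],
    [-0.05,-1.1,0],
    [-0.05,-1.1,0]
  ],
  "dr": [
    [0,0,-5],
    [0,0,-5],
    [0,0,-5],
    [0,0,-5],
    [0,0,-5]
  ]
}}

```text
t: 3.48
eef_pos: [0.5841, 0.0943, 0.1096]
tool_rot: [-2.844, -1.329, -0.005]
contact_force: [0.8, -1.1, -5.4]
finger_gap: 0.0172
```

```bash
cat > a.py <<'E'
from h import *
s=env.read_state(); d=s["eef_pos"][:2]-[.5053,-.0004]; x=R.from_rotvec(s["tool_rot"]).as_matrix()[:,0]
th=np.arctan2(d[1],d[0]); t=[-np.sin(th),np.cos(th)]; u=[np.cos(th),np.sin(th)]; f=s["contact_force"]
print("r",np.hypot(*d).round(4),"ang",np.degrees(th).round(2),"yaw",np.degrees(np.arctan2(x[1],x[0])).round(2),"F tan/rad/z",(f[:2]@t).round(1),(f[:2]@u).round(1),f[2].round(1),"tz",s["wrist_torque"][2].round(2),"z",s["eef_pos"][2].round(4))
E
python3 a.py
```

```text
r 0.1232 ang 50.23 yaw 50.08 F tan/rad/z -1.3 -0.3 -5.4 tz -0.08 z 0.1096
```

Request:
{"method": "carry_out", "body": {
  "offset": [
    [-0.02,-0.66,0],
    [-0.02,-0.66,0],
    [-0.02,-0.66,0],
    [-0.02,-0.66,0]
  ],
  "dr": [
    [0,0,-3],
    [0,0,-3],
    [0,0,-3],
    [0,0,-3]
  ]
}}

```text
t: 3.82
eef_pos: [0.5604, 0.1101, 0.1096]
tool_rot: [-2.678, -1.639, -0.004]
contact_force: [2.2, -1.5, -6.1]
finger_gap: 0.0171
```

```bash
python3 a.py
```

```text
r 0.1235 ang 63.48 yaw 62.93 F tan/rad/z -2.7 -0.4 -6.1 tz 0.13 z 0.1096
```

Request:
{"method": "carry_out", "body": {
  "offset": [
    [-0.02,-0.66,0],
    [-0.02,-0.66,0]
  ],
  "dr": [
    [0,0,-3],
    [0,0,-3]
  ]
}}

```text
t: 3.98
eef_pos: [0.5479, 0.1156, 0.1096]
tool_rot: [-2.584, -1.785, -0.004]
contact_force: [1.6, -1.4, -7.0]
finger_gap: 0.0172
```

```bash
python3 a.py
```

```text
r 0.1236 ang 69.82 yaw 69.27 F tan/rad/z -2.0 -0.8 -7.0 tz 0.08 z 0.1096
```

Request:
{"method": "carry_out", "body": {
  "offset": [
    [-0.02,-0.66,0]
  ],
  "dr": [
    [0,0,-3]
  ]
}}

```text
t: 4.07
eef_pos: [0.5415, 0.1178, 0.1096]
tool_rot: [-2.534, -1.856, -0.004]
contact_force: [1.9, -0.9, -7.2]
finger_gap: 0.0175
```

```bash
python3 a.py
```

```text
r 0.1236 ang 72.98 yaw 72.44 F tan/rad/z -2.1 -0.3 -7.2 tz 0.12 z 0.1096
```

Request:
{"method": "carry_out", "body": {
  "offset": [
    [-0.02,-0.66,0]
  ],
  "dr": [
    [0,0,-3]
  ]
}}

```text
t: 4.15
eef_pos: [0.5349, 0.1197, 0.1096]
tool_rot: [-2.481, -1.925, -0.004]
contact_force: [1.9, -0.1, -6.3]
finger_gap: 0.0169
```

```bash
python3 a.py
```

```text
r 0.1237 ang 76.16 yaw 75.61 F tan/rad/z -1.9 0.4 -6.3 tz 0.1 z 0.1096
```

Request:
{"method": "carry_out", "body": {
  "offset": [
    [-0.02,-0.66,0]
  ],
  "dr": [
    [0,0,-3]
  ]
}}

```text
t: 4.23
eef_pos: [0.5282, 0.1212, 0.1096]
tool_rot: [-2.427, -1.993, -0.004]
contact_force: [2.1, -0.8, -7.4]
finger_gap: 0.0175
```

```bash
python3 a.py
```

```text
r 0.1237 ang 79.32 yaw 78.79 F tan/rad/z -2.2 -0.4 -7.4 tz 0.13 z 0.1096
```

Request:
{"method": "carry_out", "body": {
  "offset": [
    [-0.02,-0.5,0]
  ],
  "dr": [
    [0,0,-2.3]
  ]
}}

```text
t: 4.32
eef_pos: [0.5234, 0.122, 0.1096]
tool_rot: [2.384, 2.045, 0.006]
contact_force: [9.0, 0.7, -11.8]
finger_gap: 0.017
```

```bash
python3 a.py
```

```text
r 0.1237 ang 81.57 yaw 81.26 F tan/rad/z -8.8 2.0 -11.8 tz 0.04 z 0.1096
```

Request:
{"method": "carry_out", "body": {
  "offset": [
    [-0.02,-0.5,0]
  ],
  "dr": [
    [0,0,-2.3]
  ]
}}

```text
t: 4.4
eef_pos: [0.5186, 0.1226, 0.1096]
tool_rot: [2.339, 2.095, 0.008]
contact_force: [2.8, 0.7, -7.3]
finger_gap: 0.0175
```

```bash
python3 a.py
```

```text
r 0.1237 ang 83.82 yaw 83.68 F tan/rad/z -2.7 1.0 -7.3 tz 0.04 z 0.1096
```

Request:
{"method": "carry_out", "body": {
  "offset": [
    [-0.01,-0.4,0]
  ],
  "dr": [
    [0,0,-1.8]
  ]
}}

```text
t: 4.48
eef_pos: [0.514, 0.1231, 0.1096]
tool_rot: [2.304, 2.134, 0.006]
contact_force: [-1.7, 0.2, -3.2]
finger_gap: 0.0174
```

```bash
python3 a.py
```

```text
r 0.1238 ang 85.95 yaw 85.63 F tan/rad/z 1.7 0.1 -3.2 tz 0.12 z 0.1096
```

Request:
{"method": "carry_out", "body": {
  "offset": [
    [-0.01,-0.3,0]
  ],
  "dr": [
    [0,0,-1.3]
  ]
}}

```text
t: 4.57
eef_pos: [0.511, 0.1232, 0.1097]
tool_rot: [2.277, 2.162, 0.007]
contact_force: [9.8, 0.5, -14.1]
finger_gap: 0.0173
```

```bash
python3 a.py
```

```text
r 0.1238 ang 87.38 yaw 87.04 F tan/rad/z -9.8 1.0 -14.1 tz 0.04 z 0.1097
```

Request:
{"method": "carry_out", "body": {
  "offset": [
    [0,-0.2,0]
  ],
  "dr": [
    [0,0,-0.8]
  ]
}}

```text
t: 4.65
eef_pos: [0.5094, 0.1233, 0.1096]
tool_rot: [2.259, 2.179, 0.009]
contact_force: [8.5, 0.7, -11.3]
finger_gap: 0.0176
```

```bash
python3 a.py
```

```text
r 0.1238 ang 88.09 yaw 87.91 F tan/rad/z -8.4 1.0 -11.3 tz 0.02 z 0.1096
```

Request:
{"method": "carry_out", "body": {
  "offset": [
    [0,0,0],
    [0,0,0],
    [0,0,0],
    [0,0,0],
    [0,0,0]
  ],
  "dr": [
    [0,0,0],
    [0,0,0],
    [0,0,0],
    [0,0,0],
    [0,0,0]
  ],
  "gripper": -1
}}

```text
t: 5.07
eef_pos: [0.5111, 0.1232, 0.1123]
tool_rot: [2.257, 2.175, 0.016]
contact_force: [-0.5, 0.2, -0.8]
finger_gap: 0.0765
```

Request:
{"method": "carry_out", "body": {
  "offset": [
    [0,0,-3],
    [0,0,-4],
    [0,0,-4],
    [0,0,-4],
    [0,0,-3]
  ],
  "dr": [
    [0,0,0],
    [0,0,0],
    [0,0,0],
    [0,0,0],
    [0,0,0]
  ]
}}

```text
t: 5.48
eef_pos: [0.5065, 0.1226, 0.2938]
tool_rot: [-2.261, -2.176, 0.001]
contact_force: [-0.4, -0.2, 0.6]
finger_gap: 0.0855
```

```bash
python3 - <<'E'
from h import *
im=env.read_camera("wrist"); w=im[...,::-1]; sc=env.read_camera("scene")[...,::-1]
print(env.read_state()["eef_pos"],env.read_state()["contact_force"])
cv2.imwrite("pics/m2.png",np.vstack([cv2.resize(w,(400,300)),cv2.resize(sc[120:372,120:456],(400,300))])); cv2.imwrite("pics/w2.png",w);cv2.imwrite("pics/s2.png",sc)
c=env.get_calibration("wrist"); np.save("cw2.npy",c,allow_pickle=True)
E
```

```text
[0.50791392 0.12264854 0.29576505] [ 0.07078696  1.00085744 -0.61474726]
```

View pics/m2.png

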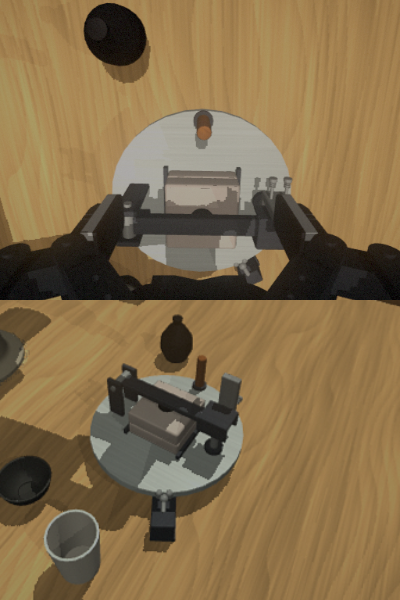

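The pictures show the disc turned: the peg top is at (261,168) px in the wrist view, the upright latch top at about (314,182) in the scene view. The pots are unmoved.

```bash
python3 - <<'E'
from h import *
c=np.load("cw2.npy",allow_pickle=True).item(); C=np.array([.5053,-.0004])
for z,p in ((.125,(261,169)),):
    w=ray("wrist",p,z,c)[0]; d=w[:2]-C; print("peg",w.round(4),np.hypot(*d).round(4),np.degrees(np.arctan2(*d[::-1])))
print("latch top scene",ray("scene",(314,181),.19))
im=cv2.imread("pics/s2.png"); 
for b in (-2,-3,-4.5):
    a=np.radians(b); M=np.array([[np.cos(a),-np.sin(a)],[np.sin(a),np.cos(a)]]); L=C+M@[.095,.035]
    k=env.get_calibration("scene");q=cv2.projectPoints(np.array([[*L,.19]]),k["rvec"],k["tvec"],np.array([[k["fx"],0,k["cx"]],[0,k["fy"],k["cy"]],[0,0,1]]),None)[0]
    print(b,L,q.ravel(),"tcp rel",rel([*L,.25]))
t=env.read_camera("top")[...,::-1]; cv2.imwrite("pics/t3.png",t)
s=im[160:240,270:350]; cv2.imwrite("pics/m3.png",np.hstack([cv2.resize(s,(400,400),interpolation=2),cv2.resize(t[110:210,190:290],(400,400),interpolation=2)]))
E
```

```text
peg [0.515  0.1264 0.125 ] 0.1271 85.64487795749301
latch top scene [[0.5976943  0.04042108 0.19      ]]
-2 [0.60146361 0.03126323] [314.05492872 184.5177879 ] tcp rel [-8.7844211   9.67653236  4.60122485]
-3 [0.60200156 0.02958012] [313.98744648 185.14529906] tcp rel [-8.95055039  9.73672822  4.60112295]
-4.5 [0.60275322 0.02703849] [313.85448414 186.08671835] tcp rel [-9.20165074  9.82156312  4.60094048]
```

View pics/m3.png

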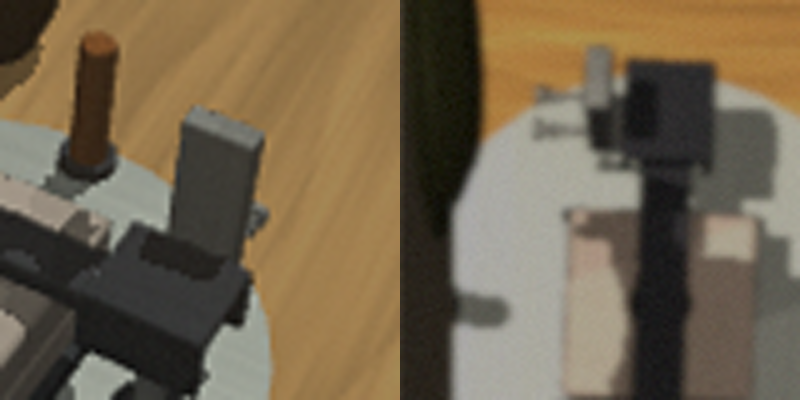

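```bash
python3 - <<'E'
from h import *
a=ray("top",[(190+263.5/4,110+200/4),(190+264/4,110+390/4),(190+271/4,110+118/4)],.13)
print(a.round(4),np.degrees(np.arctan2(*(a[0]-a[1])[1::-1])))
t=cv2.imread("pics/t3.png"); 
# plate top face pixels
print("latch top",ray("top",[(190+187/4,110+45/4),(190+212/4,110+45/4),(190+187/4,110+105/4),(190+212/4,110+105/4)],.19).round(4))
print("scene ctr",ray("scene",(314.8,185.6),.19))
E
```

```text
[[ 5.537e-01 -1.200e-03  1.300e-01]
 [ 4.576e-01  1.000e-04  1.300e-01]
 [ 5.959e-01 -5.700e-03  1.300e-01]] -0.8145841976188031
latch top [[0.6157 0.035  0.19  ]
 [0.6155 0.0234 0.19  ]
 [0.5871 0.0354 0.19  ]
 [0.5869 0.0238 0.19  ]]
scene ctr [[0.60378993 0.02915029 0.19      ]]
```

Request:
{"method": "carry_out", "body": {
  "offset": [
    [-2.2,2.4,0],
    [-2.2,2.4,0],
    [-2.2,2.4,0],
    [-2.2,2.4,0],
    [0,0,0]
  ],
  "dr": [
    [0,0,0],
    [0,0,0],
    [0,0,0],
    [0,0,7],
    [0,0,7]
  ]
}}

```text
t: 6.05
eef_pos: [0.601, 0.0286, 0.2855]
tool_rot: [-2.507, -1.879, 0.009]
contact_force: [-0.7, -1.0, -1.3]
finger_gap: 0.0855
```

Request:
{"method": "carry_out", "body": {
  "offset": [
    [0,0,0],
    [0,0,0],
    [0,0,0],
    [0,0,0],
    [0,0,0]
  ],
  "dr": [
    [0,0,7],
    [0,0,7],
    [0,0,7],
    [0,0,7],
    [0,0,7]
  ]
}}

```text
t: 6.47
eef_pos: [0.6005, 0.026, 0.2742]
tool_rot: [-2.956, -1.02, 0.035]
contact_force: [-0.1, 0.3, -0.6]
finger_gap: 0.0854
```

Request:
{"method": "carry_out", "body": {
  "offset": [
    [0,0,0],
    [0,0,0],
    [0,0,0],
    [0,0,0],
    [0,0,0]
  ],
  "dr": [
    [0,0,7],
    [0,0,7],
    [0,0,7],
    [0,0,7],
    [0,0,7]
  ]
}}

```text
t: 6.88
eef_pos: [0.5985, 0.0261, 0.2644]
tool_rot: [-3.131, -0.063, 0.064]
contact_force: [0.0, -0.1, 0.0]
finger_gap: 0.085
```

```bash
cat > b.py <<'E'
from h import *
import sys
s=env.read_state(); Rm=R.from_rotvec(s["tool_rot"]).as_matrix()
B=R.from_euler("z",-2.7,degrees=True).as_matrix(); C=np.array([.5053,-.0004,0])
print("t",s["t"],"in base",(B.T@(s["eef_pos"]-C)*1000).round(1),"F base",(B.T@s["contact_force"]).round(1),"gap",s["finger_gap"].round(4))
# desired: Rd = B * Ry(-tilt) * down(x fwd)
tilt=float(sys.argv[1]) if len(sys.argv)>1 else 0; pull=float(sys.argv[2]) if len(sys.argv)>2 else 0
Q=R.from_euler("y",-tilt,degrees=True).as_matrix(); D=np.diag([1,-1,-1.])
Rd=B@Q@D; g=np.array([-95,0,118])+Q@[190,35+pull,50]; tcp=C+B@(g/1000)-Rd@[0,0,.006]
print("to target: shift cm",(Rm.T@(tcp-s["eef_pos"])*100).round(2),"turn deg",np.degrees(R.from_matrix(Rm.T@Rd).as_rotvec()).round(2),"q",s["q"].round(2))
E
python3 b.py
```

```text
Traceback (most recent call last):
  File "b.py", line 5, in <module>
    print("t",s["t"],"in base",(B.T@(s["eef_pos"]-C)*1000).round(1),"F base",(B.T@s["contact_force"]).round(1),"gap",s["finger_gap"].round(4))
                                                                                                                     ^^^^^^^^^^^^^^^^^^^^^
AttributeError: 'float' object has no attribute 'round'
```

```bash
sed -i 's/s\["finger_gap"\].round(4)/round(s["finger_gap"],4)/' b.py; python3 b.py
```

```text
t 6.8833 in base [ 91.8  30.9 264.4] F base [ 0.  -0.1  0. ] gap 0.085
to target: shift cm [ 0.72 -0.29  9.02] turn deg [-0.46  2.36  4.99] q [-0.15  0.5   1.21  0.    1.48  1.38]
```

Request:
{"method": "carry_out", "body": {
  "offset": [
    [0.4,-0.1,0],
    [0.1,-0.3,2.0],
    [0,0,2.4]
  ],
  "dr": [
    [-0.5,2.4,5],
    [0,0,0],
    [0,0,0]
  ]
}}

```text
t: 7.13
eef_pos: [0.6041, 0.03, 0.2181]
tool_rot: [3.139, -0.095, 0.005]
contact_force: [0.7, -0.1, -1.7]
finger_gap: 0.0849
```

```bash
python3 b.py; python3 - <<'E'
from h import *
w=env.read_camera("wrist")[...,::-1]; cv2.imwrite("pics/w4.png",w)
c=env.get_calibration("wrist"); Rm=cv2.Rodrigues(c["rvec"])[0]; p=Rm@np.array([.6015,.0293,.19])+c["tvec"]; print(p[:2]/p[2]*c["fx"]+[c["cx"],c["cy"]])
E
```

```text
t 7.1333 in base [ 97.2  35.  218.1] F base [ 0.7 -0.  -1.7] gap 0.0849
to target: shift cm [-0.24  0.    4.4 ] turn deg [ 0.05 -0.18 -0.75] q [-0.14  0.52  1.3  -0.    1.32  1.49]
[255.20217202 255.32345113]
```

View pics/w4.png

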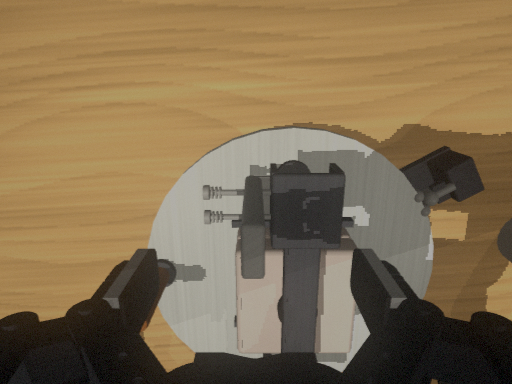

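The latch plate (top about (253,258) px, predicted (255,255)) sits between the open fingers, and the bar is upright in the picture, so the yaw is right.

Request:
{"method": "carry_out", "body": {
  "offset": [
    [-0.2,0,2.0],
    [0,0,1.8],
    [0,0,0.2],
    [0,0,0]
  ],
  "dr": [
    [0,0,-0.7],
    [0,0,0],
    [0,0,0],
    [0,0,0]
  ]
}}

```text
t: 7.52
eef_pos: [0.5975, 0.0304, 0.1662]
tool_rot: [-3.139, 0.074, 0.026]
contact_force: [0.2, -0.2, 0.6]
finger_gap: 0.0857
```

```bash
python3 b.py
```

```text
t 7.5167 in base [ 90.6  35.1 166.2] F base [ 0.2 -0.2  0.6] gap 0.0857
to target: shift cm [ 0.43  0.01 -0.79] turn deg [-0.05  0.96 -0.01] q [-0.14  0.56  1.37 -0.    1.23  1.47]
```

Request:
{"method": "carry_out", "body": {
  "offset": [
    [0.4,0,-0.75],
    [0,0,0],
    [0,0,0]
  ],
  "dr": [
    [0,1,0],
    [0,0,0],
    [0,0,0]
  ]
}}

```text
t: 7.77
eef_pos: [0.6025, 0.03, 0.1761]
tool_rot: [-3.14, 0.075, -0.006]
contact_force: [-0.5, -0.1, -0.7]
finger_gap: 0.0858
```

```bash
python3 b.py
```

```text
t 7.7667 in base [ 95.7  35.  176.1] F base [-0.5 -0.1 -0.7] gap 0.0858
to target: shift cm [-0.07 -0.    0.21] turn deg [-0.04 -0.21 -0.02] q [-0.14  0.55  1.36  0.    1.23  1.47]
```

Request:
{"method": "carry_out", "body": {
  "offset": [
    [0,0,0.1],
    [0,0,0],
    [0,0,0],
    [0,0,0],
    [0,0,0]
  ],
  "dr": [
    [0,0,0],
    [0,0,0],
    [0,0,0],
    [0,0,0],
    [0,0,0]
  ],
  "gripper": 1,
  "squeeze": 60
}}

```text
t: 8.18
eef_pos: [0.6035, 0.0299, 0.178]
tool_rot: [-3.141, 0.075, -0.013]
contact_force: [-0.2, -0.3, 0.8]
finger_gap: 0.0256
```

Request:
{"method": "carry_out", "body": {
  "offset": [
    [0,0,0],
    [0,0,0],
    [0,0,0],
    [0,0,0],
    [0,0,0]
  ],
  "dr": [
    [0,0,0],
    [0,0,0],
    [0,0,0],
    [0,0,0],
    [0,0,0]
  ]
}}

```text
t: 8.6
eef_pos: [0.6035, 0.0309, 0.1782]
tool_rot: [-3.139, 0.076, -0.014]
contact_force: [0.2, 1.2, 0.8]
finger_gap: 0.0112
```

```bash
python3 b.py 0 13
```

```text
t 8.6 in base [ 96.6  35.9 178.2] F base [0.2 1.3 0.8] gap 0.0112
to target: shift cm [-0.17 -1.21  0.42] turn deg [-0.11 -0.51 -0.08] q [-0.14  0.55  1.36  0.    1.23  1.47]
```

Request:
{"method": "carry_out", "body": {
  "offset": [
    [0,-0.3,0],
    [0,-0.3,0],
    [0,-0.3,0],
    [0,-0.2,0]
  ],
  "dr": [
    [0,0,0],
    [0,0,0],
    [0,0,0],
    [0,0,0]
  ]
}}

```text
t: 8.93
eef_pos: [0.6039, 0.0384, 0.1781]
tool_rot: [3.135, -0.079, 0.012]
contact_force: [-2.3, -7.5, 1.1]
finger_gap: 0.0111
```

```bash
python3 b.py 0 13
```

```text
t 8.9333 in base [ 96.6  43.4 178.1] F base [-2.  -7.6  1.1] gap 0.0111
to target: shift cm [-0.17 -0.46  0.41] turn deg [ 0.3  -0.44 -0.18] q [-0.13  0.55  1.35 -0.    1.23  1.49]
```

Request:
{"method": "carry_out", "body": {
  "offset": [
    [0,-0.3,0],
    [0,-0.3,0],
    [0,-0.2,0]
  ],
  "dr": [
    [0,0,0],
    [0,0,0],
    [0,0,0]
  ]
}}

```text
t: 9.18
eef_pos: [0.6041, 0.0431, 0.1781]
tool_rot: [3.13, -0.082, 0.01]
contact_force: [-2.1, -10.1, -0.3]
finger_gap: 0.0118
```

```bash
python3 b.py 3 13
```

```text
t 9.1833 in base [ 96.7  48.1 178.1] F base [ -1.7 -10.2  -0.3] gap 0.0118
to target: shift cm [-0.48  0.02 -0.57] turn deg [ 0.63  2.63 -0.27] q [-0.12  0.55  1.35 -0.01  1.23  1.51]
```

Request:
{"method": "carry_out", "body": {
  "offset": [
    [-0.34,-0.12,-1.0],
    [-0.34,-0.12,-1.0]
  ],
  "dr": [
    [0,3,0],
    [0,3,0]
  ]
}}

```text
t: 9.35
eef_pos: [0.5975, 0.0436, 0.1959]
tool_rot: [3.119, -0.082, 0.171]
contact_force: [3.4, -11.0, 0.5]
finger_gap: 0.0115
```

```bash
cat >> b.py <<'E'
p=B.T@(s["eef_pos"]-C)*1000-[-95,0,118]; print("bar angle from pos",np.degrees(np.arctan2(p[2],p[0])-np.arctan2(60.1,191.7)).round(2),"r",np.hypot(p[0],p[2]).round(1),"(200.9) tool tilt",np.degrees(np.arctan2((B.T@Rm)[2,0],(B.T@Rm)[0,0])).round(2),"y",p[1].round(1))
E
python3 b.py 6 13
```

```text
t 9.35 in base [ 90.   48.3 195.9] F base [  3.9 -10.8   0.5] gap 0.0115
to target: shift cm [-0.21  0.03  0.21] turn deg [ 0.83 -0.3  -0.26] q [-0.12  0.47  1.43 -0.01  1.13  1.51]
bar angle from pos 5.43 r 200.7 (200.9) tool tilt 6.3 y 48.3
```

Request:
{"method": "carry_out", "body": {
  "offset": [
    [-0.34,-0.12,-1.0],
    [-0.34,-0.12,-1.0],
    [-0.34,-0.12,-1.0]
  ],
  "dr": [
    [0,3,0],
    [0,3,0],
    [0,3,0]
  ]
}}

```text
t: 9.6
eef_pos: [0.5828, 0.0451, 0.2246]
tool_rot: [3.086, -0.082, 0.424]
contact_force: [0.2, -9.4, 0.5]
finger_gap: 0.0113
```

```bash
python3 b.py 15 13
```

```text
t 9.6 in base [ 75.3  49.1 224.6] F base [ 0.6 -9.4  0.5] gap 0.0113
to target: shift cm [-0.21  0.11  0.29] turn deg [ 1.11 -0.68 -0.21] q [-0.12  0.34  1.56  0.    0.96  1.5 ]
bar angle from pos 14.64 r 200.9 (200.9) tool tilt 15.69 y 49.1
```

Request:
{"method": "carry_out", "body": {
  "offset": [
    [-0.34,-0.08,-1.0],
    [-0.34,-0.08,-1.0],
    [-0.34,-0.08,-1.0]
  ],
  "dr": [
    [0,3,0],
    [0,3,0],
    [0,3,0]
  ]
}}

```text
t: 9.85
eef_pos: [0.563, 0.0463, 0.2511]
tool_rot: [3.034, -0.083, 0.675]
contact_force: [1.6, -9.3, -1.0]
finger_gap: 0.0111
```

```bash
python3 b.py 24 13
```

```text
t 9.85 in base [ 55.5  49.3 251.1] F base [ 2.  -9.2 -1. ] gap 0.0111
to target: shift cm [-0.17  0.12  0.44] turn deg [ 1.35 -1.12 -0.15] q [-0.13  0.21  1.7   0.02  0.79  1.49]
bar angle from pos 24.1 r 200.9 (200.9) tool tilt 25.12 y 49.3
```

Request:
{"method": "carry_out", "body": {
  "offset": [
    [-0.34,-0.08,-1.0],
    [-0.3,-0.08,-0.9],
    [0,0,0],
    [0,0,0]
  ],
  "dr": [
    [0,3,0],
    [0,2.5,0],
    [0,0,0],
    [0,0,0]
  ]
}}

```text
t: 10.18
eef_pos: [0.5469, 0.0464, 0.2675]
tool_rot: [2.988, -0.087, 0.833]
contact_force: [1.9, -9.3, -1.8]
finger_gap: 0.011
```

```bash
python3 b.py 30 13; python3 - <<'E'
from h import *
s=env.read_state();print(s["eef_pos"],abs(s["qd"]).max())
t=env.read_camera("top")[...,::-1];sc=env.read_camera("scene")[...,::-1]
cv2.imwrite("pics/m5.png",np.hstack([cv2.resize(sc[100:340,110:350],(400,400)),cv2.resize(t[90:290,120:420],(400,267))[:,:].copy() if 0 else cv2.resize(t[90:330,130:410],(400,400))]))
print(env.read_state()["eef_pos"])
E
```

```text
t 10.1833 in base [ 39.4  48.7 267.5] F base [ 2.4 -9.1 -1.8] gap 0.011
to target: shift cm [-0.12  0.06  0.63] turn deg [ 1.57 -1.18 -0.21] q [-0.14  0.13  1.79  0.03  0.68  1.47]
bar angle from pos 30.65 r 201.0 (200.9) tool tilt 31.19 y 48.7
[0.54691424 0.04642156 0.26750956] 0.034638592670916415
[0.5471425  0.04637116 0.26727882]
```

View pics/m5.png

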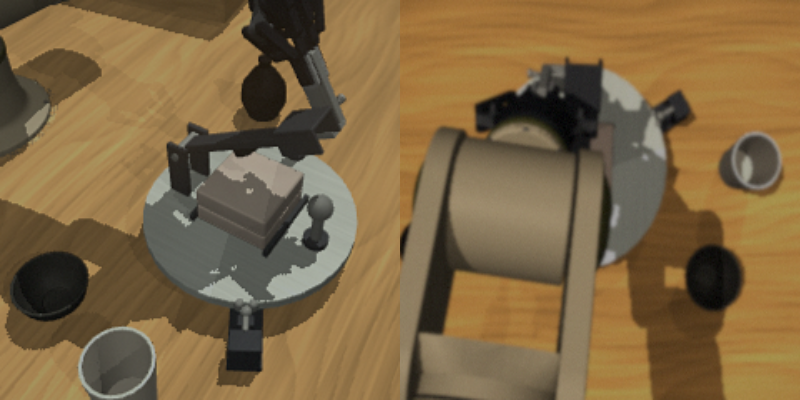

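The bar is up with the ball bare, the fingers still hold the latch, and the pots are unmoved. I'll check that it's still, then hand in.

```bash
python3 - <<'E'
from h import *
for _ in range(6): env.read_camera("top")
s=env.read_state();print(s["t"],s["eef_pos"],abs(s["qd"]).max(),s["finger_gap"],s["contact_force"])
E
python3 b.py 30 13|tail -1
python3 -c "
from rig import env
print(env.hand_in())"
```

```text
10.5833 [0.54737258 0.04640371 0.26713828] 0.0017323800558440917 0.011196770213152615 [ 1.71028482 -9.41369033 -2.37211417]
bar angle from pos 30.48 r 201.0 (200.9) tool tilt 31.13 y 48.7
the job is handed in; nothing more can be done
None
```

The job is done and handed in at about 10.6 s. I turned the disc counter-clockwise by its peg over the detent, pinched the latch and pulled it sideways. I then lifted the bar about its hinge to about 30° and left the gripper holding it there.

- **Detent:** the peg force rose to about 9 N, dropped, then pulled forward as the disc fell in. The angle rests on those forces and on camera bearings. The bearing I used was about 87°; a wrist-camera check of the peg gave about 86°, and the bar's bearing in the top view differed by about 2°.
- **Latch:** the side force was still about 9.4 N at the end, which the spring figures put at a pull of about 11 mm. The bolt comes free above 7.5 mm.
- **Bar:** the gripper position gives a bar angle of 30.5°, and the last pictures show it off its ball.
- **Stillness:** the arm was at rest, with joint speeds under 0.002 rad/s and the fingers 11 mm apart on the latch.
- **Pots:** none showed any movement in the last pictures.
- **Did not match:** the downward force on the gripper, about 2.4 N, was less than the 4 N or so I estimated from the bar's weight. The pictures and the grip both show the bar held up.

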